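Close the wax pot and turn its thermostat up four clicks

ROBOT

A 7-joint arm with a two-finger parallel gripper is mounted at the origin on a cart in front of the work surface, level with it; the furniture and walls round the work are solid. World frame = base frame: x ahead of the robot, y to its left, z up, the work surface at z = 0. Lengths are in m, angles in rad, forces in N, time in s.
With the tool pointing down it reaches from about 0.425 to 0.875 m from the base axis. Payload 4.7 kg.
Tool frame: the origin (TCP) lies between the finger pads; the fingertips stand arm.tip_extent ahead of it and the grasp point (between the pads) is the TCP (arm.tip_extent is the distance from the TCP to the fingertips, in m); z points along the fingers, y is the line along which they close (so a half turn about z gives the same grasp; the last joint's range is limited). The gripper opens to 87 mm and grips with 3 to 60 N. Pads are 19 mm wide; open, the fingers measure 117 mm over their backs; the gripper's body (75 mm by 190 mm) begins 51 mm behind the grasp point.
Start: joints at [1.361, 0.321, -0.07, 1.45, 0.023, 1.371, -0.057], TCP at [0.144, -0.634, 0.242] pointing down, gripper open.
Joint ranges: [-2.86, 2.86], [-0.3, 2.09], [-1.38, 1.24], [0.06, 2.45], [-1.56, 4.7], [0.09, 2.05], [-2.69, 2.69]. Speed limits (rad/s): [2.57, 2.57, 3.14, 3.14, 3.14, 3.14, 3.14].

INTERFACE

Orientations are given as a unit quaternion [w, x, y, z].
In Python, from plant import arm gives the robot as it stands. Calls block until the motion is done:
- arm.reach(position, orientation): joint-space move of the TCP to a pose.
- arm.movel(position, frame=None, speed=0.15): straight line of the TCP; frame=None keeps the orientation; speed is the mean speed in m/s.
- arm.move_joints(angles): joint-space move.
- arm.move_gripper(opening, effort=None): finger opening in m; effort is the grip in N (None keeps the last); returns when the fingers have stopped.
- arm.pause(seconds).
- arm.solve_ik(position, orientation): joint angles nearest the present ones, or None.
- arm.get_state(): the state.
- arm.snapshot(name): name is "side" or "top" or "wrist"; returns (picture, depth): 384x512x3 uint8, blue, green, red; 384x512 float32, m along the optical axis (not along the pixel's ray), 0 where there is no reading.
- arm.camera_params(name): a dict with "fx", "fy", "cx", "cy" (pixels), "T" (4x4, takes a point from camera to world coordinates). Camera axes: x right, y up, looking along -z (the intrinsics and any distortion apply to the point x, -y, -z); pixel columns grow to the right and rows downward; lengths in m; the calibration is good to about 2 mm. A picture is of the moment at which its call begins: read the wrist's pose just before it. camera_params takes no time and is no camera call; for the wrist camera it gives the pose at the moment of the call.
A pose or a line that the arm cannot do raises arm.Unreachable and nothing moves.
- arm.finish_job(): hands the job in; it is judged then, once.
Trained networks look in the newest picture that a camera, given by its name, has taken for a name from the list of things; names that differ only in an ending like _2 or _b are one class to them, and where a whole thing is asked for, a point or a joint stands for the part that bears it (a point fixed in the world has none). Each returns a list of dicts, best first, with "confidence" (0 to 1); they miss things now and then, are a little off and sometimes report something else, mostly with a low value. They report only what shows in the picture. A call takes as long as a camera call.
- arm.look_for(camera, query): "bbox" ([left, top, right, bottom] in pixels, round what is visible of it).
- arm.regions_of(camera, query): "pixels" (384x512 bool, what is visible of it) and "bbox" ([left, top, right, bottom] in pixels, round what is visible of it).
- arm.pinpoint(camera, query): "uv" ([column, row] in pixels: a listed point, or the origin of a listed thing).
The state is a dict: "clock": time; "q": joint angles; "qd": joint speeds; "effort": joint torques, N m; "ee_pos": TCP position; "orientation": TCP orientation; "force": force on the tool from outside, world axes, zero at the start; "ft_torque": the same for the moment, N m; "gripper_width": finger opening in m; "grip_force": force on a finger pad.
Only numpy, scipy, OpenCV 4.12 (cv2) and the standard library are available. Lean on these libraries where they do the work, as an engineer would, in place of code of your own. Each camera call takes 0.05 s, during which the arm holds its last target. There are 200 camera calls.

TASK

The dip-wax pot has been idling with its cover swung open. With a fingertip, push the swivel cover fully shut over the pot, and turn the thermostat dial clockwise (hotter) by exactly four clicks from where it stands now. Push gently, pick nothing up, and leave the things standing round the pot where they are.

Things in the scene. Friction and masses are not known exactly. Their poses are not given: they have to be found in the camera images.
- wax_pot: dip-wax pot: white bench unit 200 (x) x 140 (y) mm, fixed; origin at the centre of its underside, +x to its rear, +y to its user's left, z up. Front deck (x below 4 mm) is 55 mm high and carries the dial; rear deck is 64 mm high with a round steel pot, axis at x 35, y 0, rim 72 mm above the worktop, outer radius 36 mm. A wall shelf hangs behind it, about 0.45 m above the worktop
- dial_centre (a point): point on the upright axis of the thermostat dial (unit frame x -55, y 0), level with the top of its bar, 84 mm above the worktop. The dial is black: a skirt disc 52 mm across up to 64 mm above the worktop, and across it an upright bar 10 mm thick, 64 to 84 mm above the worktop, from 24 mm behind the axis to 28 mm at the pointed end
- dial_tip (a point): top of the bar's pointed end (the end with the white line on top), 26 mm from the dial's axis, 84 mm above the worktop
- dial (a joint): thermostat dial, rad: 0 at the cold stop (pointer 120 deg anticlockwise of the unit's +x), grows clockwise seen from above to 4.189 at the hot stop. A click every 0.524 rad (30 deg): rests 0 to 8, each with a mark on the deck; it starts at rest in 1, 2 or 3. About 5 N on the bar's end takes it over a click; past half way it snaps on to the next rest and stays there
- cover_knob (a point): top of the small black knob on the cover, 16 mm diameter, 23 mm high, standing on the cover's plate; the point is 99.5 mm above the worktop, the plate's top is 76.5 mm above it
- cover (a joint): swivel cover, rad: 0 shut against its stop, grows anticlockwise seen from above as it opens to the right, at most 1.75. Steel disc 82 mm across, 3.5 mm thick, on an arm about an upright post at x 78, y -56 mm of the unit; shut, it is centred over the pot and its knob is at x 7, y 0 of the unit (90 mm from the post). Under 1 N at the knob moves it; it stays where left
- wax_jar: bystander: brown jar with white screw lid, 52 mm across, 48 mm high; origin at the centre of its underside
- wax_box: bystander: flat carton 65 x 95 x 22 mm; origin at the centre of its underside
- cast_white: bystander: dental cast on a white base, 57 x 67 x 40 mm; origin at the centre of its underside
- brush_small: bystander: small white-handled brush 16 x 100 x 22 mm; origin at the centre of its underside

How it is judged:
By the outcome, as a careful person would: the job done as asked, in the order asked, and still so for the second after the job is handed in, with the robot touching nothing.
It also fails if it takes over 54 s, if anything falls off the work surface, if the arm or the gripper's body presses on something with over 40 N, if the wrist force passes 120 N, or if a joint passes its speed limit or range.

## Working session

There is one attempt and no reset: what is moved stays moved. The work goes in short steps, each a Python script; the robot and the scene stay as the last script left them, time stands still between calls to the robot, and variables do not carry over. Pictures are saved under pics/ and viewed, at most 10 in all, crops included, and the job is handed in when it is done.

```bash
mkdir -p pics; cat > h.py <<'E'
import numpy as np, cv2
from plant import arm
def ray(cam,uv):
    p=arm.camera_params(cam);T=np.array(p["T"])
    d=np.array([(uv[0]-p["cx"])/p["fx"],-(uv[1]-p["cy"])/p["fy"],-1.])
    return T[:3,3],T[:3,:3]@d
def at_z(cam,uv,z):
    o,d=ray(cam,uv); return o+d*(z-o[2])/d[2]
def at_depth(cam,uv,depth):
    o,d=ray(cam,uv); return o+d*depth[int(round(uv[1])),int(round(uv[0]))]
E
python3 - <<'E'
from h import *
np.set_printoptions(precision=4,suppress=True)
print({k:v for k,v in arm.camera_params("top").items()},arm.tip_extent, arm.get_state()["clock"],arm.get_state()["orientation"])
Z={"wax_pot":0,"dial_centre":.084,"dial_tip":.084,"cover_knob":.0995,"wax_jar":0,"wax_box":0,"cast_white":0,"brush_small":0}
for c in ("top","side"):
    im,d=arm.snapshot(c); cv2.imwrite(f"pics/{c}0.png",im)
    for n,z in Z.items():
        for r in arm.pinpoint(c,n)[:2]:
            print(c,n,round(r["confidence"],2),np.round(r["uv"],1),at_z(c,r["uv"],z),at_depth(c,r["uv"],d))
print(arm.get_state()["clock"])
E
```

```text
{'fx': 373.0865916968172, 'fy': 373.0865916968172, 'cx': 252.1677095810752, 'cy': 187.62359482789265, 'T': array([[-0.1301,  0.9707, -0.2019,  0.3267],
       [-0.9915, -0.1265,  0.031 ,  0.0089],
       [ 0.0046,  0.2043,  0.9789,  0.9256],
       [ 0.    ,  0.    ,  0.    ,  1.    ]])} 0.019 0.0 [-0.001   0.9937  0.1117 -0.0002]
top wax_pot 0.78 [287.6 182.8] [ 0.5184 -0.1114  0.    ] [ 0.507  -0.1042  0.0552]
top dial_centre 0.91 [299.  197.7] [ 0.4631 -0.1212  0.084 ] [ 0.463  -0.1212  0.0842]
top dial_tip 0.61 [292.  190.1] [ 0.4827 -0.108   0.084 ] [ 0.4876 -0.1117  0.0574]
top cover_knob 0.86 [330.7 165.8] [ 0.5245 -0.2025  0.0995] [ 0.5246 -0.2025  0.0995]
top wax_jar 0.93 [175.  228.8] [0.4391 0.1825 0.    ] [0.433  0.173  0.0503]
top wax_jar 0.24 [354.3 149.5] [ 0.5836 -0.2962  0.    ] [ 0.582  -0.2943  0.0057]
top wax_box 0.84 [361.7 194.1] [ 0.4653 -0.2929  0.    ] [ 0.462  -0.2858  0.0219]
top cast_white 0.87 [149.4 247.7] [0.4012 0.2487 0.    ] [0.3996 0.2438 0.0189]
top brush_small 0.72 [355.4 149.4] [ 0.5835 -0.2991  0.    ] [ 0.5814 -0.2967  0.0073]
side wax_pot 0.74 [257.7 207.5] [ 0.5176 -0.1054  0.    ] [ 0.4986 -0.0478  0.0398]
side dial_centre 0.66 [281.6 180.1] [ 0.4582 -0.1203  0.084 ] [ 0.4583 -0.1207  0.0838]
side dial_tip 0.81 [269.5 181.1] [ 0.4859 -0.1068  0.084 ] [ 0.5008 -0.1586  0.054 ]
side cover_knob 0.96 [268.  155.7] [ 0.5221 -0.2168  0.0995] [0.2643 0.6621 0.5297]
side wax_jar 0.68 [255.4 294.7] [0.4286 0.1872 0.    ] [0.4222 0.2057 0.0207]
side wax_box 0.96 [293.4 178.8] [ 0.4628 -0.2856  0.    ] [ 0.4424 -0.1885  0.0543]
side cast_white 0.57 [260.2 322.2] [0.4004 0.2462 0.    ] [0.3917 0.2727 0.0337]
0.9
```

View pics/top0.png

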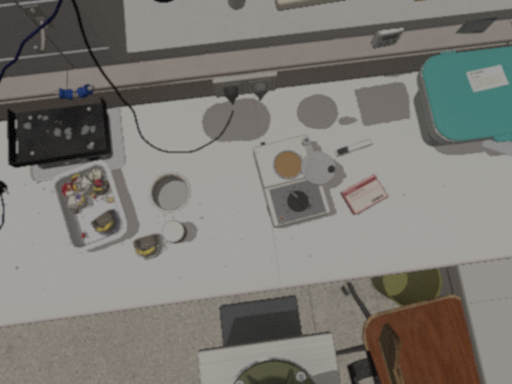

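View pics/side0.png

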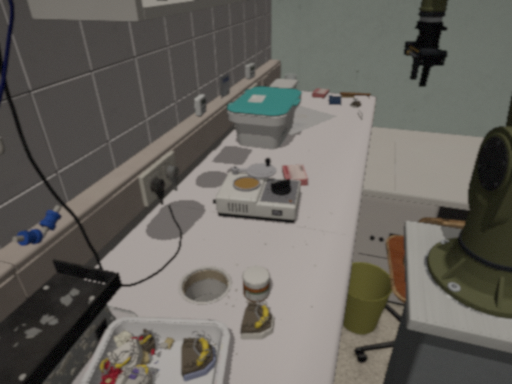

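Both views show the unit around (290,180) in the top view, with the cover open to its right and the knob at about (331,168). The dial is at (298,200), pointing roughly rear-left. I'll go above the unit with the wrist camera to get its yaw and the dial rest accurately.

```bash
python3 - <<'E'
from h import *
np.set_printoptions(precision=4,suppress=True)
from scipy.spatial.transform import Rotation as R
s=arm.get_state();Tt=np.eye(4);w=s["orientation"];Tt[:3,:3]=R.from_quat(np.r_[w[1:],w[0]]).as_matrix();Tt[:3,3]=s["ee_pos"]
print("cam in tool",np.linalg.inv(Tt)@arm.camera_params("wrist")["T"])
arm.move_gripper(0.0)
arm.reach([.46,-.14,.30],[0,1,0,0])
s=arm.get_state();print(s["clock"],s["q"],s["ee_pos"])
im,d=arm.snapshot("wrist");cv2.imwrite("pics/w0.png",im);np.save("d0.npy",d)
for n,z in {"wax_pot":0,"dial_centre":.084,"dial_tip":.084,"cover_knob":.0995}.items():
    for r in arm.pinpoint("wrist",n)[:2]:
        print(n,round(r["confidence"],2),np.round(r["uv"],1),at_z("wrist",r["uv"],z),at_depth("wrist",r["uv"],d))
p=arm.camera_params("wrist");np.savez("w0.npz",**p)
# unit outline by height
v,u=np.mgrid[:384,:512];T=np.array(p["T"])
P=np.stack([(u-p["cx"])/p["fx"]*d,-(v-p["cy"])/p["fy"]*d,-d],-1)@T[:3,:3].T+T[:3,3]
for a,b in((.052,.058),(.061,.0675),(.0745,.079),(.081,.087),(.096,.102)):
    m=(P[...,2]>a)&(P[...,2]<b)&(d>0)
    Q=P[m][:,:2].astype(np.float32)
    print(a,len(Q),Q.min(0),Q.max(0),cv2.minAreaRect(Q))
m=(P[...,2]>.05)&(P[...,2]<.066)&(d>0);print("unit",cv2.minAreaRect(P[m][:,:2].astype(np.float32)))
E
```

```text
cam in tool [[ 0.001   0.9665  0.2567  0.0704]
 [ 1.     -0.0012  0.0009  0.0004]
 [ 0.0012  0.2567 -0.9665 -0.1441]
 [ 0.      0.      0.      1.    ]]
4.5417 [ 0.8781 -0.0491 -0.6069  1.743  -0.0283  1.4391 -1.2972] [ 0.4598 -0.1412  0.2999]
wax_pot 0.83 [237.  116.6] [ 0.5183 -0.1126  0.    ] [ 0.5202 -0.1171  0.0693]
dial_centre 0.66 [234.5 171.5] [ 0.4616 -0.1141  0.084 ] [ 0.4616 -0.1141  0.0836]
dial_tip 0.7 [222.  149.4] [ 0.486  -0.1008  0.084 ] [ 0.4827 -0.0978  0.0571]
cover_knob 0.81 [318.  116.7] [ 0.521  -0.2005  0.0995] [ 0.521  -0.2002  0.1012]
cover_knob 0.41 [236.  172.5] [ 0.4636 -0.1165  0.0995] [ 0.4607 -0.1155  0.0849]
0.052 6390 [ 0.4098 -0.1909] [ 0.5779 -0.0437] ((0.4931981861591339, -0.11399488151073456), (0.1529693305492401, 0.1393183022737503), 7.2500433921813965)
0.061 8003 [ 0.4363 -0.172 ] [ 0.6212 -0.031 ] ((0.5251985788345337, -0.1093679890036583), (0.17979255318641663, 0.13855861127376556), 6.994959354400635)
0.0745 4381 [ 0.4464 -0.2156] [ 0.5983 -0.0764] ((0.5362414717674255, -0.14081545174121857), (0.1310129165649414, 0.12831249833106995), 39.7180290222168)
0.081 706 [ 0.4407 -0.1832] [ 0.6093 -0.1001] ((0.5229074954986572, -0.14871904253959656), (0.06029729172587395, 0.1678369790315628), 68.83496856689453)
0.096 187 [ 0.5146 -0.2081] [ 0.5285 -0.1935] ((0.5215832591056824, -0.2008332908153534), (0.014562261290848255, 0.013877613469958305), 89.85398864746094)
unit ((0.5012454986572266, 0.005239918828010559), (0.19995136559009552, 0.3737451136112213), 7.19389533996582)
```

View pics/w0.png

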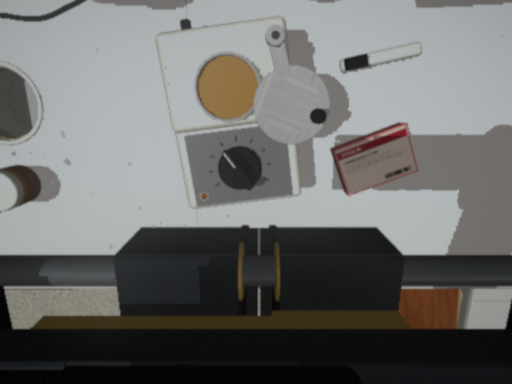

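The wrist view shows the front deck with the dial at (239,168), its white line pointing up-left, and the knob at (319,116). The unit yaw is about 7°, and the measured post-to-knob distance is 90.5 mm against 90 expected. I'll fit the bar angle and push the cover shut along its arc.

```bash
cat >> h.py <<'E'
from scipy.spatial.transform import Rotation as R
yaw=np.radians(7.1);U0=np.array([.5165,-.1112])
def unit(x,y): c,s=np.cos(yaw),np.sin(yaw); return U0+[c*x-s*y,s*x+c*y]
def down(a):  # tool x at world yaw a, pointing down
    q=(R.from_euler('z',a)*R.from_quat([1,0,0,0])).as_quat(); return [q[3],q[0],q[1],q[2]]
def e(a): return np.array([np.cos(a),np.sin(a)])
POST=unit(.078,-.056);DIAL=unit(-.055,0)
F=lambda:np.array(arm.get_state()["force"])
E
python3 - <<'E'
from h import *
np.set_printoptions(precision=4,suppress=True)
d=np.load("d0.npy");p=np.load("w0.npz");T=p["T"]
v,u=np.mgrid[:384,:512]
P=np.stack([(u-p["cx"])/p["fx"]*d,-(v-p["cy"])/p["fy"]*d,-d],-1)@T[:3,:3].T+T[:3,3]
m=(P[...,2]>.079)&(P[...,2]<.088)&(np.hypot(P[...,0]-DIAL[0],P[...,1]-DIAL[1])<.04)
print("dial",DIAL,"post",POST,"bar",m.sum(),cv2.minAreaRect(P[m][:,:2].astype(np.float32)))
im=cv2.imread("pics/w0.png");cv2.imwrite("pics/dial0.png",cv2.resize(im[115:215,170:310],None,fx=5,fy=5,interpolation=cv2.INTER_CUBIC))
K=np.array([.5215,-.2008]);f0=np.arctan2(*(K-POST)[::-1])%(2*np.pi);fe=yaw+np.arctan2(.056,-.071)
print("cover",np.degrees([f0,fe]),f0-fe,np.hypot(*(K-POST)))
pose=lambda f,back,z:(np.r_[POST+.09*e(f)+back*e(f+np.pi/2),z],down(f+np.pi/2-2*np.pi))
Z=.082+arm.tip_extent
p0,o0=pose(f0,.032,.17);arm.reach(p0,o0);print(arm.get_state()["q"],F())
arm.movel([*p0[:2],Z],speed=.12);b=F()
f=f0
while f>fe-.06:
    f-= .08 if f>fe+.15 else .02
    a,o=pose(f,.0175,Z);arm.movel(a,frame=o,speed=.06)
    df=F()-b
    print(round(f-fe,3),df)
    if np.hypot(*df[:2])>4 and f<fe+.15: break
a,o=pose(f+.25,.0175,Z);arm.movel(a,frame=o,speed=.08);arm.movel([*a[:2],.17],speed=.15)
s=arm.get_state();print(s["clock"],s["q"])
E
```

```text
dial [ 0.4619 -0.118 ] post [ 0.6008 -0.1571] bar 420 ((0.46260833740234375, -0.11666785180568695), (0.05096796900033951, 0.010280247777700424), 37.31410217285156)
cover [208.8343 148.836 ] 1.0471673334873195 0.09055013417822252
[ 0.8593  0.278  -0.5886  1.6955  0.163   1.2169 -2.4052] [-0.5595  0.5339  0.7328]
0.967 [-0.3721  0.2063 -0.4864]
0.887 [-0.2376 -0.2558 -0.2834]
0.807 [-0.8174 -0.2192 -0.7524]
0.727 [-1.3274 -1.0586 -0.223 ]
0.647 [-2.1092 -0.0475  0.3024]
0.567 [-0.3262  0.586  -0.8501]
0.487 [-1.5901 -0.1659 -0.893 ]
0.407 [-0.2393  0.2379 -0.1832]Traceback (most recent call last):
  File "<stdin>", line 18, in <module>
plant.Unreachable: the arm cannot follow that straight line within its joint ranges
```

View pics/dial0.png

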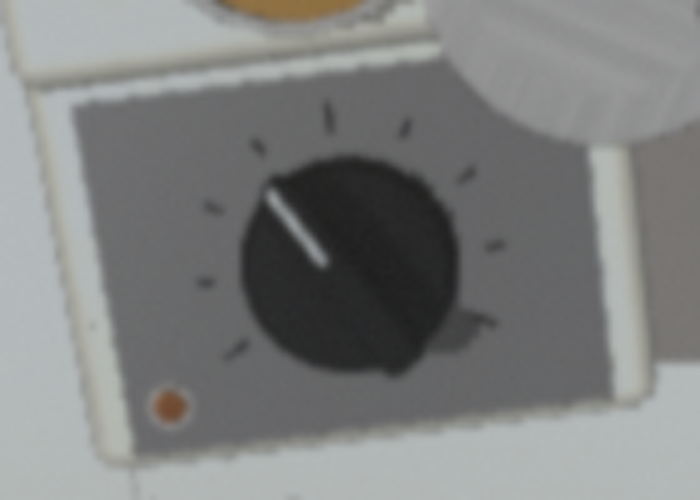

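The bar fits at 37.3° in world, which is 30° in the unit frame, so the dial is at rest 3 and the target is rest 7. The last joint reached its range limit with the cover 0.4 rad from shut. I'll continue with the tool turned half round.

```bash
python3 - <<'E'
from h import *
np.set_printoptions(precision=3,suppress=True)
fe=yaw+np.arctan2(.056,-.071);f=fe+.407
pose=lambda f,back,z:(np.r_[POST+.09*e(f)+back*e(f+np.pi/2),z],down(f-np.pi/2))
Z=.082+arm.tip_extent
t=np.array(arm.get_state()["ee_pos"])
a=t.copy();a[:2]+=.012*e(f+np.pi/2);arm.movel(a,speed=.1);a[2]=.16;arm.movel(a,speed=.15)
p0,o0=pose(f,.03,.16);arm.reach(p0,o0);print(arm.get_state()["q"])
arm.movel([*p0[:2],Z],speed=.12);b=F()
while f>fe-.07:
    f-= .08 if f>fe+.15 else .02
    a,o=pose(f,.0175,Z);arm.movel(a,frame=o,speed=.06)
    df=F()-b;print(round(f-fe,3),df)
    if np.hypot(*df[:2])>4.5 and f<fe+.15: break
a,o=pose(f+.2,.0175,Z);arm.movel(a,frame=o,speed=.1);arm.movel([*a[:2],.16],speed=.15)
arm.reach([.44,-.13,.27],down(0))
im,d=arm.snapshot("wrist");cv2.imwrite("pics/w1.png",im)
for n,z in {"dial_centre":.084,"dial_tip":.084,"cover_knob":.0995}.items():
    for r in arm.pinpoint("wrist",n)[:1]: print(n,round(r["confidence"],2),r["uv"],at_z("wrist",r["uv"],z))
print("shut knob",unit(.007,0),arm.get_state()["clock"])
E
```

```text
Traceback (most recent call last):
plant.Unreachable: the arm cannot follow that straight line within its joint ranges
```

```bash
cat > c.py <<'E'
from h import *
np.set_printoptions(precision=3,suppress=True)
fe=yaw+np.arctan2(.056,-.071);f=fe+.407
pose=lambda f,back,z:(np.r_[POST+.09*e(f)+back*e(f+np.pi/2),z],down(f-np.pi/2))
Z=.082+arm.tip_extent
print(arm.get_state()["q"])
a,o=pose(f+.16,.0175,Z);arm.movel(a,frame=down(f+.16+np.pi/2),speed=.1);a[2]=.16;arm.movel(a,speed=.15)
p0,o0=pose(f,.03,.16);arm.reach(p0,o0);print(arm.get_state()["q"])
arm.movel([*p0[:2],Z],speed=.12);b=F()
while f>fe-.07:
    f-= .08 if f>fe+.15 else .02
    a,o=pose(f,.0175,Z);arm.movel(a,frame=o,speed=.06)
    df=F()-b;print(round(f-fe,3),df)
    if np.hypot(*df[:2])>4.5 and f<fe+.15: break
a,o=pose(f+.2,.0175,Z);arm.movel(a,frame=o,speed=.1);arm.movel([*a[:2],.16],speed=.15)
arm.reach([.44,-.13,.27],down(0))
im,d=arm.snapshot("wrist");cv2.imwrite("pics/w1.png",im)
for n,z in {"dial_centre":.084,"dial_tip":.084,"cover_knob":.0995}.items():
    for r in arm.pinpoint("wrist",n)[:1]: print(n,round(r["confidence"],2),r["uv"],at_z("wrist",r["uv"],z))
print("shut knob",unit(.007,0),arm.get_state()["clock"])
E
python3 c.py
```

```text
[-0.699  0.378  1.161  1.928 -0.393  1.09  -2.657]
[-0.37   0.158  0.716  1.86  -0.113  1.164  0.246]
0.327 [-0.1    0.327 -0.164]
0.247 [ 0.787 -0.751 -0.929]
0.167 [-0.279  0.537 -0.266]
0.087 [-0.198  0.243  0.207]
0.067 [-0.548  0.452 -1.019]
0.047 [0.11  0.587 0.115]
0.027 [-0.277 -0.243 -0.104]
0.007 [-1.309 -1.775  0.114]
-0.013 [-3.688 -4.959  0.356]
dial_centre 0.69 [244.8, 160.9] [ 0.458 -0.116  0.084]
dial_tip 0.63 [228.4, 133.8] [ 0.485 -0.1    0.084]
cover_knob 0.79 [237.3, 93.1] [ 0.522 -0.111  0.1  ]
shut knob [ 0.523 -0.11 ] 19.0333
```

View pics/w1.png

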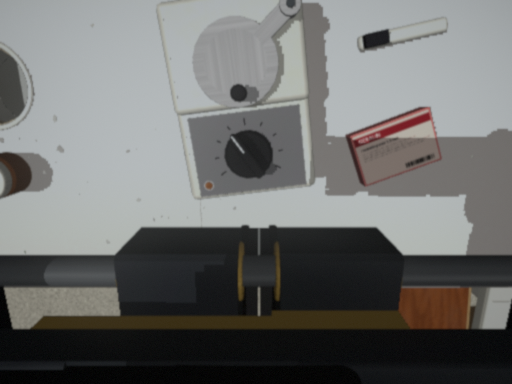

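The cover is against its stop: the force rose at 0 rad, and the knob at pixel (238,92) matches the expected shut point within 1–2 mm. The dial and the bystanders haven't moved. Next is the dial arc.

```bash
cat > d.py <<'E'
from h import *
np.set_printoptions(precision=3,suppress=True)
t0=yaw+np.radians(30);te=yaw-np.pi/2
Z=.068+arm.tip_extent
pose=lambda t,off,z:(np.r_[DIAL+.021*e(t)+off*e(t+np.pi/2),z],down(t+np.pi/2))
# check all is solvable first
p0,o0=pose(t0,.024,.15);arm.reach(p0,o0);print(arm.get_state()["q"])
arm.movel([*p0[:2],Z],speed=.12);b=F();print(arm.get_state()["ee_pos"])
t=t0+np.radians(5)
stop=te+np.radians(8)
while t>stop+1e-6:
    t=max(t-np.radians(7.5),stop)
    a,o=pose(t,.0145,Z);arm.movel(a,frame=o,speed=.05)
    df=F()-b;print(round(np.degrees(t-t0),1),df,round(float(df[:2]@e(t+np.pi/2)),2))
a,o=pose(t+.35,.0165,Z);arm.movel(a,frame=o,speed=.1);arm.movel([*a[:2],.15],speed=.15)
arm.reach([.44,-.13,.27],down(0))
im,d=arm.snapshot("wrist");cv2.imwrite("pics/w2.png",cv2.resize(im[50:220,140:330],None,fx=4,fy=4,interpolation=cv2.INTER_CUBIC)[:600,:760])
for n,z in {"dial_centre":.084,"dial_tip":.084,"cover_knob":.0995}.items():
    for r in arm.pinpoint("wrist",n)[:1]: print(n,round(r["confidence"],2),r["uv"],at_z("wrist",r["uv"],z))
p=arm.camera_params("wrist");T=np.array(p["T"]);v,u=np.mgrid[:384,:512]
P=np.stack([(u-p["cx"])/p["fx"]*d,-(v-p["cy"])/p["fy"]*d,-d],-1)@T[:3,:3].T+T[:3,3]
m=(P[...,2]>.079)&(P[...,2]<.088)&(np.hypot(P[...,0]-DIAL[0],P[...,1]-DIAL[1])<.04)
print(cv2.minAreaRect(P[m][:,:2].astype(np.float32)),"want bar",np.degrees(te),arm.get_state()["clock"])
E
python3 d.py
```

```text
[-0.873 -0.026  1.005  2.022  0.024  1.134  0.768]
[ 0.465 -0.086  0.087]
-2.5 [-2.063  5.299  4.175] 5.53
-10.0 [-4.288  6.284  4.911] 7.55
-17.5 [0.994 3.171 0.431] 2.65
-25.0 [0.54  2.48  1.648] 2.31
-32.5 [-0.681  4.58   3.624] 4.62
-40.0 [-2.289  7.503  6.198] 7.38
-47.5 [-0.176  4.908  1.564] 4.8
-55.0 [ 0.518  1.28  -0.101] 1.38
-62.5 [1.478 4.988 1.217] 5.14
-70.0 [2.442 6.948 2.905] 7.16
-77.5 [3.092 3.693 0.986] 4.82
-85.0 [ 0.761  0.83  -0.004] 1.12
-92.5 [ 3.542  3.542 -1.372] 4.93
-100.0 [ 6.67   4.99  -2.809] 8.21
-107.5 [ 3.959  1.757 -0.801] 4.32
-112.0 [ 1.417 -0.851  0.46 ] 1.15
dial_centre 0.56 [246.2, 157.2] [ 0.461 -0.117  0.084]
dial_tip 0.95 [274.2, 153.0] [ 0.466 -0.145  0.084]
cover_knob 0.64 [236.5, 93.8] [ 0.521 -0.11   0.099]
((0.46153298020362854, -0.12077470123767853), (0.010131719522178173, 0.051656704396009445), 6.71489143371582) want bar -82.89999999999999 28.35
```

View pics/w2.png

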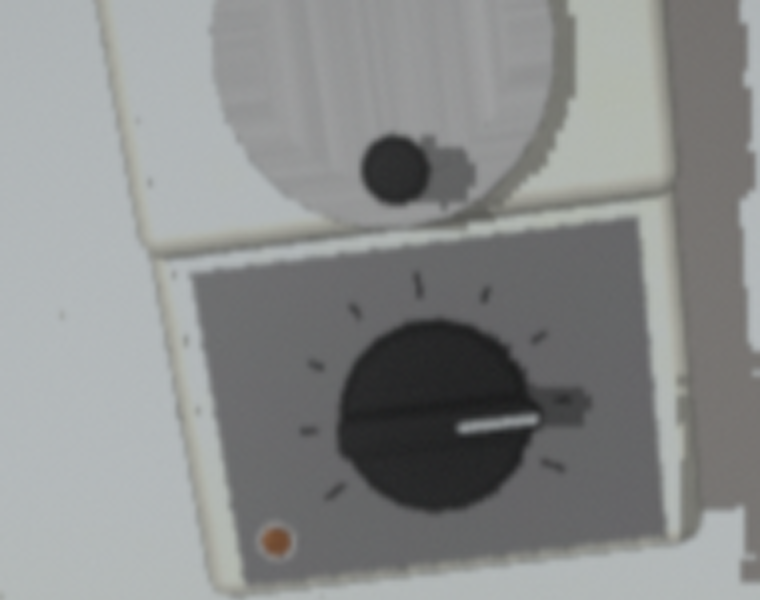

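The picture shows the pointer at (540,420), aimed straight right at mark 7, and the bar fits at −83.3° against −82.9° wanted. The forces show four snaps. The knob is at its shut point, so I'm handing in.

```bash
python3 -c "
from plant import arm
print(arm.finish_job())"
```

```text
the job is handed in; nothing more can be done
None
```

The cover is fully shut against its stop, the dial is four clicks hotter (rest 3 to rest 7), and the job was handed in at about 28 s with nothing else seen to move.

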